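# Set the stock removal on a polishing fixture

### The arm

A 6-joint arm with a two-finger parallel gripper is mounted at the origin on the work surface. World frame = base frame: x ahead of the robot, y to its left, z up, the work surface at z = 0. Lengths are in mm, angles in rad, forces in N, time in s.
With the tool pointing down it reaches from about 275 to 1000 mm from the base axis. Payload 8.4 kg.
Tool frame: the origin (TCP) lies on the centre line of the jaws, within the pads' length; the fingertips stand 22 mm ahead of it and the grasp point (between the pads) lies 3 mm ahead of it; z points along the fingers, x is the direction in which the jaws open and shut, and the axes are right-handed (so a half turn about z gives the same grasp; the last joint's range is limited). The gripper opens to 85 mm and grips with 20 to 120 N. Pads are 22 mm wide; open, the fingers measure 114 mm over their backs; the gripper's body (76 mm by 85 mm) begins 54 mm behind the grasp point. The pads swing forward as they close: fully open they stand 13 mm farther back than shut.
Start: joints at [1.184, 0.353, 1.633, -0, 1.155, -0.002], TCP at [234.607, 579.299, 253.281] pointing down, gripper open.
Joint ranges: [-2.63, 2.63], [-0.92, 2.1], [0.06, 2.66], [-1.3, 4.44], [0, 2.69], [-3.02, 3.02]. Speed limits (rad/s): [2.22, 2.22, 2.79, 3.14, 3.14, 3.14].

### API

Orientations are given as [roll, pitch, yaw] about the fixed x, y, z axes, in that order (R = Rz(yaw) Ry(pitch) Rx(roll)).
In Python, from rig import status, viewer, job gives the robot as it stands.
- The arm moves only by the tool send_rows, never from a script. Its argument "plan" is a list of rows, each a list of 3 entries, a list of its own where there are three numbers: the shift along the tool's x, y, z in m, then the turn, a rotation vector about the tool's x, y, z in rad, then the opening, from -1 (shut) to 1 (fully open). In form: [[[x, y, z], [rx, ry, rz], jaw], ...]. A call has exactly 5 rows; each row is the pose to reach, as a shift and turn from the pose measured when the call began, along the tool's axes at that moment; what a row does not reach only later rows make up. A row lasts 1/12 s, in which the tool goes at most 41.7 mm and 7.16 degrees, less where a joint would pass 70% of its speed; a pose out of reach is approached as far as the arm can. A call with a gripper value outside its range is refused whole. The fingers move at their own pace and stop on an object; "squeeze" is the grip in N (left out, the last holds). Time passes only in rows, so rows that repeat a pose let the fingers close, or fill a call up. It gives the time, the measured TCP pose, the force and the opening at its end, in the units of the state.
- status.sense(): the state, without advancing time (a new reading comes with each control period).
- viewer.grab_frame(name): name is "scene" or "top"; returns the picture (480x640x3 uint8, red, green, blue); there is no depth.
- viewer.camera_params(name): a dict with "intrinsics" (3x3 intrinsics, pixels), "xyz" and "orientation" of the camera in the world. Camera axes: x right, y down, z forward; pixel columns grow to the right and rows downward; lengths in mm; the calibration is good to about 2 mm. A picture is of the moment at which its call begins. camera_params takes no time and is no camera call.
- job.sign_off(): hands the job in, once; it reports no verdict.
Trained networks look in the newest picture that a camera, given by its name, has taken for a name from the list of things; names that differ only in an ending like _2 or _b are one class to them, and where a whole thing is asked for, a point or a joint stands for the part that bears it (a point fixed in the world has none). Each returns a list of dicts, best first, with "p" (0 to 1); they miss things now and then, are a little off and sometimes report something else, mostly with a low value. They report only what shows in the picture. A call takes as long as a camera call. They do not tell look-alikes from the thing itself.
- viewer.cut_out(label, camera): "mask" (480x640 bool, what is visible of it) and "extent" ([left, top, width, height] in pixels, round what is visible of it).
The state is a dict: "clock": time; "qpos": joint angles; "qvel": joint speeds; "joint_efforts": joint torques, N m; "eef_pos": TCP position; "tcp_rot": TCP orientation; "contact_force": force on the tool from outside, world axes, zero at the start; "wrist_torque": the same for the moment, N m; "opening": opening from 0.0 (shut) to 1.0 (fully open).
Only numpy, scipy, OpenCV 4.12 (cv2) and the standard library are available. Lean on these libraries where they do the work, as an engineer would, in place of code of your own. Each camera call takes 0.05 s, during which the arm holds its last target.

### The job

Set the specimen polishing fixture to take off 0.1 mm: gently turn the knurled dial on top clockwise (seen from above) until it comes up firmly against its end stop, without straining the stop, then turn it back counter-clockwise exactly four clicks. Leave the dial resting in that fourth click, let go of it, and leave the other things on the bench where they are.

Things in the scene. Friction and masses are not known exactly. Their poses are not given: they have to be found in the camera images.
- fixture: Polishing fixture on its stand, fixed to the bench. Origin: centre of the underside, on the dial's axis; z up. From below: stand plate 150 x 150 x 12 mm, steel foot ring 100 mm wide (top at 51 mm), aluminium barrel 62 mm wide, black head 70 mm wide with a flat top 122 mm above the bench, steel stem 20 mm wide and 12 mm high, and the dial on top.
- dial_centre (a point): Centre of the dial, half-way up it, on its vertical axis, 148 mm above the bench: a plain grey steel knurled cylinder, 44 mm in diameter, 28 mm high (134 to 162 mm above the bench), without any mark. Pinch it across its diameter from above, any way round. This point is fixed to the fixture and does not turn with the dial.
- click_head (a point): Middle of the black head's flat top, on the axis, 122 mm above the bench. In the head a sprung ball clicks into notches of the dial: 20 clicks a turn, 18 degrees each. About 0.15 N m turns it over a click; the dial then snaps on into the next notch and rests there when let go. At the start it stands 5 to 9 clicks counter-clockwise of its end stop.
- stop_pin: The end stop pin, hidden in the head, 30 mm off the dial's axis, met when turning clockwise (from above). At the stop the dial is within 3 degrees of a notch: that notch is zero clicks. Firmly home: 4 N on the pin for 0.1 s (0.12 N m more than the click takes, about 0.3 in all); above 24 N (0.7 N m more) it is strained. It yields 1 degree per 0.25 N m.
- specimen (a joint): How far the black moulded specimen (30 mm in diameter, hidden under the foot ring) stands out below the foot, in m: 0 in the zero notch at the stop, 0.000025 more for each click counter-clockwise (0.0005 a turn), so 0.0001 four clicks from the stop. The reading's noise is many clicks large, so it cannot tell the clicks.
- lube_bottle_mid (a point): White round bottle, 56 mm in diameter, 130 mm high, standing loose on the bench; this point is its centre. Not to be moved.
- slide_box_mid (a point): Grey plastic slide box, 85 by 34 by 30 mm, loose on the bench; this point is its centre. Not to be moved.
- mount_mid (a point): Black moulded specimen disc, 40 mm in diameter, 22 mm high, loose on the bench; this point is its centre. Not to be moved.
- loupe_mid (a point): Black loupe, 46 mm in diameter, 34 mm high, standing loose on the bench; this point is its centre. Not to be moved.
There are look-alikes about, which are no part of the job. Of the things that look like the fixture, the largest one is meant.

How it is judged:
By the outcome, as a careful person would: the job done as asked, in the order asked, and still so for the second after the job is handed in, with the robot touching nothing.
It also fails if it takes over 72 s, if anything falls off the work surface, if the arm or the gripper's body presses on something with over 40 N, if the wrist force passes 120 N, or if a joint passes its speed limit or range.

## Working session

There is one attempt and no reset: what is moved stays moved. The work goes in short steps, Python scripts to look and compute and a tool call to move; the robot and the scene stay as the last step left them, time stands still between calls to the robot, and variables do not carry over. Pictures are saved under pics/ and viewed, and the job is handed in when it is done.

Besides the shell and the picture viewer there is one more tool, called as name(argument=value, ...), one argument or row to a line, values as JSON. send_rows: Moves the arm, as the interface text tells. Its arguments: {"type":"object","properties":{"plan":{"type":"array"},"squeeze":{"type":"number"}},"required":["plan"]}

```bash
mkdir -p pics; ls
python3 - <<'E'
from rig import status, viewer, job
import cv2
for n in ("scene","top"):
    im=viewer.grab_frame(n); cv2.imwrite(f"pics/a_{n}.png",im[:,:,::-1])
    print(n,viewer.camera_params(n))
    for l in ("fixture","dial_centre"):
        for d in viewer.cut_out(l,n): print(l,d["p"],d["extent"])
print(status.sense())
E
```

```text
pics
scene {'intrinsics': array([[506.22430271,   0.        , 313.26655826],
       [  0.        , 506.22430271, 239.15214313],
       [  0.        ,   0.        ,   1.        ]]), 'xyz': array([1323.1636982 ,  301.58881621,  680.04969144]), 'orientation': array([-2.15356993, -0.00271058,  1.92878178])}
fixture 0.93 [291.9, 194.1, 58.7, 67.8]
fixture 0.92 [232.3, 229.7, 96.7, 104.9]
fixture 0.92 [343.6, 263.3, 66.0, 88.0]
dial_centre 0.97 [234.3, 231.3, 97.6, 103.2]
dial_centre 0.87 [293.6, 196.1, 56.4, 67.4]
dial_centre 0.85 [343.0, 267.3, 66.2, 83.6]
top {'intrinsics': array([[576.69097948,   0.        , 317.7417376 ],
       [  0.        , 576.69097948, 234.82470075],
       [  0.        ,   0.        ,   1.        ]]), 'xyz': array([ 439.83497031,  -14.37919348, 1177.98806137]), 'orientation': array([-3.0745811 ,  0.02216609, -1.57759981])}
fixture 0.82 [302.8, 160.0, 74.3, 74.6]
fixture 0.75 [210.5, 162.7, 68.0, 65.6]
fixture 0.67 [308.5, 275.9, 66.9, 66.5]
dial_centre 0.81 [310.4, 275.7, 64.8, 63.7]
dial_centre 0.59 [302.8, 163.4, 74.9, 70.3]
{'clock': 0.3, 'qpos': array([ 1.18356124e+00,  3.53262288e-01,  1.63365888e+00, -3.17282511e-05,
        1.15519247e+00, -2.43121477e-03]), 'qvel': array([-8.35941105e-05, -5.54510155e-04, -2.28161545e-03, -1.59869934e-03,
       -1.53831981e-04,  6.50555977e-04]), 'joint_efforts': array([-3.97893773e-04, -6.04590011e+01, -3.41875541e+01,  4.92920640e-05,
        6.05438268e-03,  6.60782439e-05]), 'eef_pos': array([234.57923845, 579.14123375, 253.00614146]), 'tcp_rot': array([3.14156490e+00, 5.21047734e-04, 1.18600527e+00]), 'contact_force': array([ 0.93687077, -0.76480769, -0.05020571]), 'wrist_torque': array([ 0.00906943,  0.01854032, -0.01610666]), 'opening': 0.9970504977784135}
```

View pics/a_scene.png

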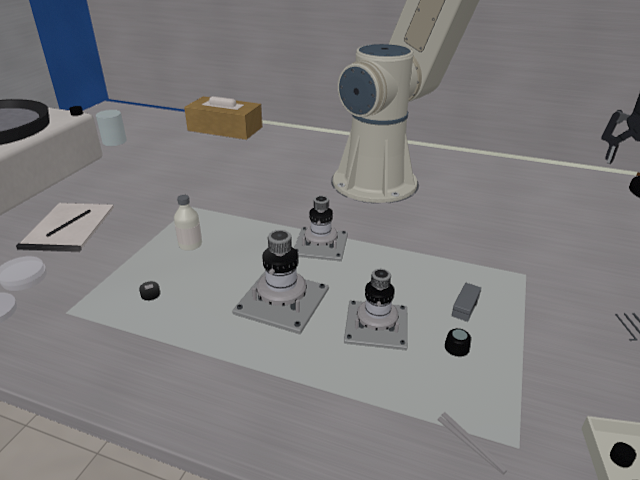

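View pics/a_top.png

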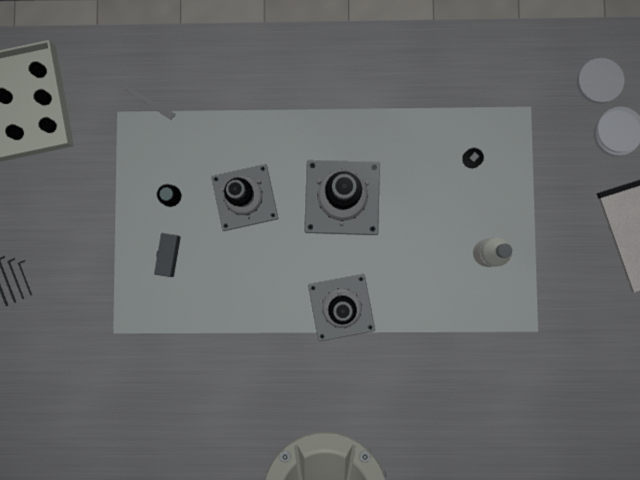

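Three look-alikes in top view: A (342,197), B (243,197), C (342,307). A is largest (its plate is about 74 px ≈ 150 mm at this height; B and C are about 55 px). I'll confirm with a crop.

Run:
```python
import cv2,numpy as np
a=cv2.imread("pics/a_top.png")[150:245,295:390]; a=cv2.resize(a,(570,570),interpolation=cv2.INTER_CUBIC)
b=cv2.imread("pics/a_scene.png")[220:340,225:335]; b=cv2.resize(b,None,fx=4.75,fy=4.75,interpolation=cv2.INTER_CUBIC)
cv2.imwrite("pics/crop_a.png",a);cv2.imwrite("pics/crop_b.png",b)
```

```text
(no output)
```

View pics/crop_a.png

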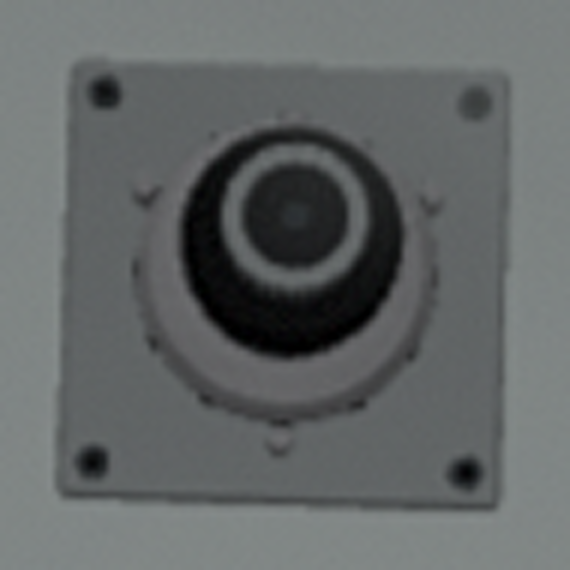

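View pics/crop_b.png

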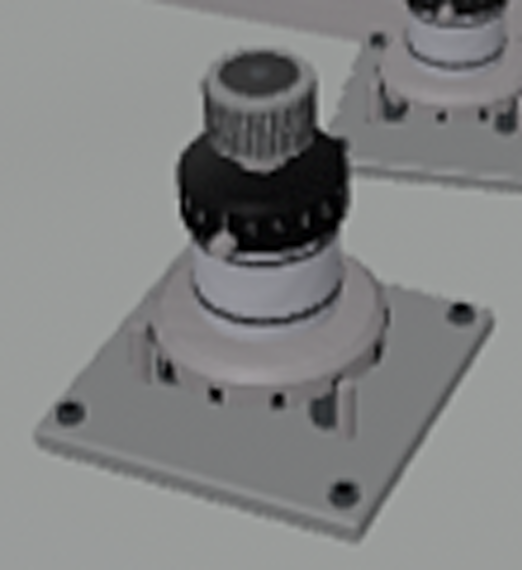

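```bash
cat > h.py <<'E'
import numpy as np
from scipy.spatial.transform import Rotation as R
from rig import viewer
def ray(cam,u,v,z):
    c=viewer.camera_params(cam);K=c["intrinsics"];M=R.from_euler("xyz",c["orientation"]).as_matrix()
    d=M@np.linalg.solve(K,[u,v,1]);o=c["xyz"];return (o+d*(z-o[2])/d[2])[:2]
E
python3 - <<'E'
from h import *
f=lambda x,y:(295+(x+.5)/6-.5,150+(y+.5)/6-.5)
g=lambda x,y:(225+(x+.5)/4.75-.5,220+(y+.5)/4.75-.5)
print("top dial",ray("top",*f(296,214),162))
print("top dial outer ring",ray("top",*f(222,214),162),ray("top",*f(369,214),162))
P=np.array([ray("top",*f(*p),12) for p in [(75,62),(508,72),(497,507),(60,495)]]);print(P.mean(0),np.linalg.norm(P-np.roll(P,1,0),axis=1))
print("scene dial",ray("scene",*g(260,76),162))
P=np.array([ray("scene",*g(*p),12) for p in [(38,434),(360,527),(494,318)]]);print((P[0]+P[2])/2)
# others
for n,u,v,z in [("bottle",503,250,130),("box",167,255,30),("mount",473,158,22),("loupe",169,195,34),("B dial",235,187,120),("C dial",342,310,120)]: print(n,ray("top",u,v,z))
E
```

```text
top dial [595.97433293 -39.37933141]
top dial outer ring [596.19785986 -17.49997113] [595.75403568 -60.94256244]
[595.45847613 -39.0101106 ] [148.07482397 147.33877724 148.27499492 147.47987531]
scene dial [597.78409775 -36.33351371]
[600.94184998 -34.38147792]
bottle [ 480.1040854  -326.03005956]
box [479.08057757 312.75307903]
mount [ 670.19598963 -303.32270668]
loupe [599.48423171 308.87263442]
B dial [601.21890321 161.53928972]
C dial [373.40913228 -34.67032353]
```

```bash
cat > go.py <<'E'
import sys,numpy as np
from scipy.spatial.transform import Rotation as R
from rig import status
def st(): 
    s=status.sense();print("t",round(s["clock"],2),"tcp",s["eef_pos"].round(1),"rpy",s["tcp_rot"].round(4),"q",s["qpos"].round(3),"F",s["contact_force"].round(1),"M",s["wrist_torque"].round(3),"op",round(s["opening"],3));return s
s=st();t=[float(a) for a in sys.argv[1:5]]
M=R.from_euler("xyz",s["tcp_rot"]);T=R.from_euler("xyz",[np.pi,0,t[3]])
print("shift m",(M.inv().apply(np.array(t[:3])-s["eef_pos"])/1000).round(4),"turn",(M.inv()*T).as_rotvec().round(4))
E
python3 go.py 597 -38 253 1.936
```

```text
t 0.3 tcp [234.6 579.1 253. ] rpy [3.1416e+00 5.0000e-04 1.1860e+00] q [ 1.184  0.353  1.634 -0.     1.155 -0.002] F [ 0.9 -0.8 -0.1] M [ 0.009  0.019 -0.016] op 0.997
shift m [-4.360e-01  5.676e-01  2.000e-04] turn [-2.0e-04  5.0e-04 -7.5e-01]
```

send_rows(
  plan=[
    [[-0.436,0.568,0],[0,0,-0.75],1],
    [[-0.436,0.568,0],[0,0,-0.75],1],
    [[-0.436,0.568,0],[0,0,-0.75],1],
    [[-0.436,0.568,0],[0,0,-0.75],1],
    [[-0.436,0.568,0],[0,0,-0.75],1],
  ],
  squeeze=30,
)

```text
clock: 0.72
eef_pos: [337.4, 403.9, 253.3]
tcp_rot: [-3.142, 0.0, 1.797]
contact_force: [1.9, -0.2, -1.3]
opening: 0.999
```

```bash
python3 go.py 597 -38 253 1.936
```

```text
t 0.72 tcp [337.4 403.9 253.3] rpy [-3.1415e+00  3.0000e-04  1.7969e+00] q [ 0.872  0.2    1.843 -0.     1.099 -0.925] F [ 1.9 -0.2 -1.3] M [-0.042 -0.042  0.022] op 0.999
shift m [-0.4888  0.1539  0.0005] turn [-1.000e-04  3.000e-04 -1.391e-01]
```

send_rows(
  plan=[
    [[-0.489,0.154,0],[0,0,-0.139],1],
    [[-0.489,0.154,0],[0,0,-0.139],1],
    [[-0.489,0.154,0],[0,0,-0.139],1],
    [[-0.489,0.154,0],[0,0,-0.139],1],
    [[-0.489,0.154,0],[0,0,-0.139],1],
  ],
)

```text
clock: 1.13
eef_pos: [441.2, 227.3, 253.6]
tcp_rot: [3.141, 0.0, 1.936]
contact_force: [1.6, 0.7, -0.5]
opening: 1.003
```

```bash
python3 go.py 597 -38 253 1.936
```

```text
t 1.13 tcp [441.2 227.3 253.6] rpy [3.1411e+00 2.0000e-04 1.9361e+00] q [ 0.473  0.151  1.903 -0.     1.088 -1.463] F [ 1.6  0.7 -0.5] M [ 0.073 -0.01  -0.056] op 1.003
shift m [-0.3035  0.0508  0.0007] turn [0.0004 0.0002 0.0001]
```

send_rows(
  plan=[
    [[-0.304,0.051,0],[0,0,0],1],
    [[-0.304,0.051,0],[0,0,0],1],
    [[-0.304,0.051,0],[0,0,0],1],
    [[-0.304,0.051,0],[0,0,0],1],
    [[-0.304,0.051,0],[0,0,0],1],
  ],
)

```text
clock: 1.55
eef_pos: [546.6, 47.3, 253.8]
tcp_rot: [3.141, 0.0, 1.936]
contact_force: [0.6, 0.9, 0.4]
opening: 1.004
```

```bash
python3 go.py 597 -38 253 1.936
```

```text
t 1.55 tcp [546.6  47.3 253.8] rpy [3.1407e+00 3.0000e-04 1.9360e+00] q [ 0.084  0.234  1.798 -0.     1.109 -1.852] F [0.6 0.9 0.4] M [ 0.057 -0.006  0.023] op 1.004
shift m [-0.0977  0.0166  0.0009] turn [ 0.0009  0.0003 -0.    ]
```

send_rows(
  plan=[
    [[-0.035,0.006,0],[0,0,0],1],
    [[-0.07,0.012,0],[0,0,0],1],
    [[-0.098,0.0166,0.001],[0.001,0,0],1],
    [[-0.098,0.0166,0.001],[0.001,0,0],1],
    [[-0.098,0.0166,0.001],[0.001,0,0],1],
  ],
)

```text
clock: 1.97
eef_pos: [597.3, -39.5, 252.4]
tcp_rot: [-3.141, -0.0, 1.933]
contact_force: [0.2, 0.4, -0.2]
opening: 0.998
```

```bash
python3 go.py 597 -38 200 1.936
python3 - <<'E'
from rig import viewer
import cv2
a=viewer.grab_frame("top")[100:260,260:460,::-1]; b=viewer.grab_frame("scene")[130:340,180:380,::-1]
cv2.imwrite("pics/b_top.png",cv2.resize(a,None,fx=3.5,fy=3.5,interpolation=cv2.INTER_CUBIC))
cv2.imwrite("pics/b_scene.png",cv2.resize(b,None,fx=2.8,fy=2.8,interpolation=cv2.INTER_CUBIC))
E
```

```text
t 1.97 tcp [597.3 -39.5 252.4] rpy [-3.141  -0.      1.9335] q [-0.068  0.313  1.692 -0.     1.136 -2.002] F [ 0.2  0.4 -0.2] M [-0.013  0.076 -0.022] op 0.998
shift m [0.0015 0.0002 0.0524] turn [-0.0006 -0.     -0.0025]
```

View pics/b_scene.png

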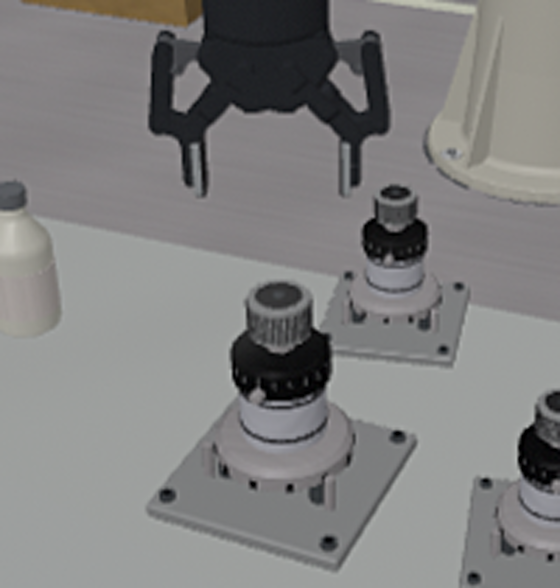

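View pics/b_top.png

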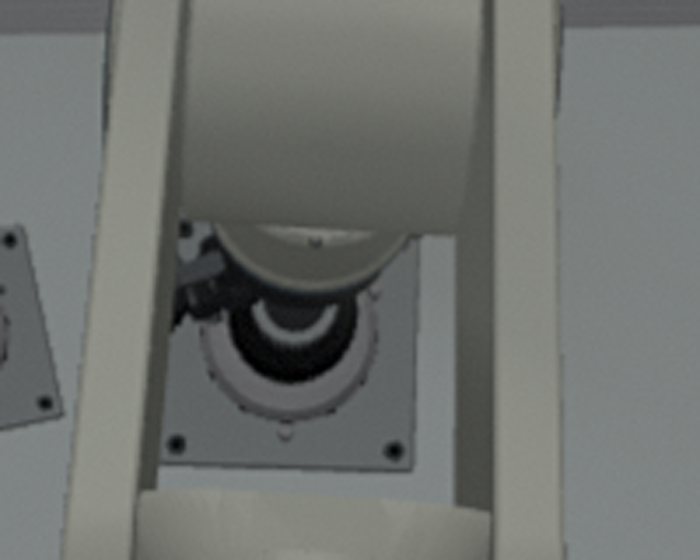

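send_rows(
  plan=[
    [[0.001,0,0.025],[0,0,0],1],
    [[0.0015,0,0.05],[0,0,0],1],
    [[0.0015,0,0.075],[0,0,0],1],
    [[0.0015,0,0.095],[0,0,0],1],
    [[0.0015,0,0.102],[0,0,0],1],
  ],
)

```text
clock: 2.48
eef_pos: [593.6, -34.8, 147.9]
tcp_rot: [-3.137, -0.002, 1.937]
contact_force: [-0.9, 0.7, -0.6]
opening: 0.997
```

```bash
python3 go.py 597 -38 150 1.936
```

```text
t 2.48 tcp [593.6 -34.8 147.9] rpy [-3.1369e+00 -2.4000e-03  1.9374e+00] q [-0.061  0.427  1.785  0.     0.935 -1.999] F [-0.9  0.7 -0.6] M [-0.009  0.034  0.013] op 0.997
shift m [-0.0042  0.0021 -0.0021] turn [-0.0047 -0.0024  0.0015]
```

send_rows(
  plan=[
    [[-0.004,0.002,-0.002],[-0.005,-0.002,0],1],
    [[-0.004,0.002,-0.002],[-0.005,-0.002,0],1],
    [[-0.004,0.002,-0.002],[-0.005,-0.002,0],1],
    [[-0.004,0.002,-0.002],[-0.005,-0.002,0],1],
    [[-0.004,0.002,-0.002],[-0.005,-0.002,0],1],
  ],
)

```text
clock: 2.9
eef_pos: [597.6, -37.8, 151.1]
tcp_rot: [3.139, 0.0, 1.938]
contact_force: [-0.7, 0.1, 0.0]
opening: 0.993
```

```bash
python3 go.py 597 -38 150 1.936;python3 go.py 597 -38 150 1.936
python3 - <<'E'
from rig import viewer
import cv2
b=viewer.grab_frame("scene")[180:300,210:350,::-1]
cv2.imwrite("pics/c_scene.png",cv2.resize(b,None,fx=4.5,fy=4.5,interpolation=cv2.INTER_CUBIC))
E
```

```text
t 2.9 tcp [597.6 -37.8 151.1] rpy [3.1395e+00 4.0000e-04 1.9376e+00] q [-6.600e-02  4.250e-01  1.779e+00  1.000e-03  9.350e-01 -2.004e+00] F [-0.7  0.1  0. ] M [ 0.017 -0.021 -0.053] op 0.993
shift m [-0.     -0.0006  0.0011] turn [0.0021 0.0004 0.0016]
t 2.9 tcp [597.6 -37.8 151.1] rpy [3.1395e+00 4.0000e-04 1.9376e+00] q [-6.600e-02  4.250e-01  1.779e+00  1.000e-03  9.350e-01 -2.004e+00] F [-0.7  0.1  0. ] M [ 0.017 -0.021 -0.053] op 0.993
shift m [-0.     -0.0006  0.0011] turn [0.0021 0.0004 0.0016]
```

View pics/c_scene.png

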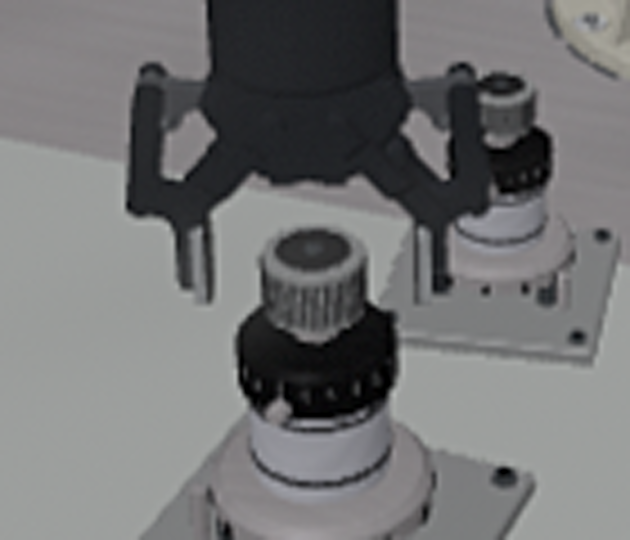

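The jaws straddle the dial centrally, with roughly equal gaps (≈50 px in the crop). Closing gently.

send_rows(
  plan=[
    [[0,-0.0006,0],[0.002,0,0],0.6],
    [[0,-0.0006,0],[0.002,0,0],0.3],
    [[0,-0.0006,0],[0.002,0,0],0.2],
    [[0,-0.0006,0],[0.002,0,0],0.2],
    [[0,-0.0006,0],[0.002,0,0],0.2],
  ],
  squeeze=30,
)

```text
clock: 3.37
eef_pos: [596.8, -38.1, 150.9]
tcp_rot: [-3.141, 0.0, 1.937]
contact_force: [-0.5, 1.0, -0.6]
opening: 0.601
```

```bash
python3 go.py 597 -38 151 1.936
```

```text
t 3.37 tcp [596.8 -38.1 150.9] rpy [-3.1413e+00  2.0000e-04  1.9374e+00] q [-0.066  0.425  1.779 -0.     0.937 -2.003] F [-0.5  1.  -0.6] M [-0.047  0.014  0.002] op 0.601
shift m [-0.      0.0002 -0.0001] turn [-0.0003  0.0002  0.0014]
```

Still closing (0.60); continuing.

send_rows(
  plan=[
    [[0,0,0],[0,0,0],0.2],
    [[0,0,0],[0,0,0],0.2],
    [[0,0,0],[0,0,0],0.2],
    [[0,0,0],[0,0,0],0.2],
    [[0,0,0],[0,0,0],0.2],
  ],
)

```text
clock: 3.78
eef_pos: [596.8, -38.1, 150.9]
tcp_rot: [-3.141, 0.0, 1.937]
contact_force: [0.3, 0.1, -0.7]
opening: 0.601
```

```bash
python3 go.py 597 -38 151 1.936
```

```text
t 3.78 tcp [596.8 -38.1 150.9] rpy [-3.1413e+00  2.0000e-04  1.9374e+00] q [-0.066  0.425  1.779 -0.     0.937 -2.003] F [ 0.3  0.1 -0.7] M [-0.057  0.019 -0.077] op 0.601
shift m [-0.      0.0002 -0.0001] turn [-0.0003  0.0002  0.0014]
```

send_rows(
  plan=[
    [[0,0,0],[0,0,0],0.05],
    [[0,0,0],[0,0,0],0],
    [[0,0,0],[0,0,0],-0.3],
    [[0,0,0],[0,0,0],-0.3],
    [[0,0,0],[0,0,0],-0.3],
  ],
)

```text
clock: 4.2
eef_pos: [596.9, -38.2, 151.0]
tcp_rot: [-3.141, 0.0, 1.937]
contact_force: [-1.1, -1.6, 3.4]
opening: 0.506
```

```bash
python3 go.py 597 -38 151 1.936
```

```text
t 4.2 tcp [596.9 -38.2 151. ] rpy [-3.1413e+00  4.0000e-04  1.9374e+00] q [-6.600e-02  4.250e-01  1.779e+00 -1.000e-03  9.370e-01 -2.003e+00] F [-1.1 -1.6  3.4] M [-0.188  0.175 -0.069] op 0.506
shift m [ 0.0001  0.0002 -0.    ] turn [-0.0002  0.0004  0.0014]
```

send_rows(
  plan=[
    [[0,0,0],[0,0,0.03],-0.3],
    [[0,0,0],[0,0,0.06],-0.3],
    [[0,0,0],[0,0,0.09],-0.3],
    [[0,0,0],[0,0,0.12],-0.3],
    [[0,0,0],[0,0,0.12],-0.3],
  ],
)

```text
clock: 4.62
eef_pos: [596.9, -38.4, 151.0]
tcp_rot: [-3.141, 0.001, 1.816]
contact_force: [0.1, -2.6, 0.7]
opening: 0.505
```

```bash
python3 go.py 597 -38 151 1.936
```

```text
t 4.62 tcp [596.9 -38.4 151. ] rpy [-3.1415e+00  9.0000e-04  1.8163e+00] q [-6.600e-02  4.250e-01  1.779e+00 -1.000e-03  9.370e-01 -1.882e+00] F [ 0.1 -2.6  0.7] M [-0.454 -0.004 -0.028] op 0.505
shift m [0.0004 0.0002 0.    ] turn [-0.0002  0.0009 -0.1197]
```

send_rows(
  plan=[
    [[0,0,0],[0,0,0.01],-0.3],
    [[0,0,0],[0,0,0.02],-0.3],
    [[0,0,0],[0,0,0.03],-0.3],
    [[0,0,0],[0,0,0.03],-0.3],
    [[0,0,0],[0,0,0.03],-0.3],
  ],
)

```text
clock: 5.03
eef_pos: [597.0, -38.5, 151.0]
tcp_rot: [-3.142, 0.001, 1.787]
contact_force: [-0.0, -2.5, 2.2]
opening: 0.508
```

```bash
python3 go.py 597 -38 151 1.936
```

```text
t 5.03 tcp [597.  -38.5 151. ] rpy [-3.1415e+00  1.1000e-03  1.7865e+00] q [-6.600e-02  4.250e-01  1.779e+00 -1.000e-03  9.370e-01 -1.852e+00] F [-0.  -2.5  2.2] M [-0.239  0.073  0.128] op 0.508
shift m [0.0005 0.0002 0.    ] turn [-1.000e-04  1.100e-03 -1.495e-01]
```

send_rows(
  plan=[
    [[0,0,0],[0,0,0.03],-0.3],
    [[0,0,0],[0,0,0.06],-0.3],
    [[0,0,0],[0,0,0.09],-0.3],
    [[0,0,0],[0,0,0.09],-0.3],
    [[0,0,0],[0,0,0.09],-0.3],
  ],
)

```text
clock: 5.45
eef_pos: [597.0, -38.8, 151.0]
tcp_rot: [3.141, 0.001, 1.697]
contact_force: [-0.2, -4.8, 1.3]
opening: 0.507
```

```bash
python3 go.py 597 -38 151 1.936
```

```text
t 5.45 tcp [597.  -38.8 151. ] rpy [3.1415e+00 1.4000e-03 1.6975e+00] q [-0.067  0.425  1.779 -0.002  0.937 -1.763] F [-0.2 -4.8  1.3] M [-0.782  0.052 -0.016] op 0.507
shift m [0.0007 0.0001 0.    ] turn [-1.000e-04  1.400e-03 -2.385e-01]
```

send_rows(
  plan=[
    [[-0.0006,0,0],[0,0,0.06],-0.3],
    [[-0.0006,0,0],[0,0,0.12],-0.3],
    [[-0.0006,0,0],[0,0,0.18],-0.3],
    [[-0.0006,0,0],[0,0,0.24],-0.3],
    [[-0.0006,0,0],[0,0,0.24],-0.3],
  ],
)

```text
clock: 5.87
eef_pos: [597.0, -39.4, 151.0]
tcp_rot: [3.141, 0.001, 1.456]
contact_force: [-0.3, -4.3, 1.0]
opening: 0.504
```

```bash
python3 go.py 597 -39.6 151 1.937
```

```text
t 5.87 tcp [597.  -39.4 151. ] rpy [3.1412e+00 1.5000e-03 1.4559e+00] q [-0.068  0.425  1.779 -0.002  0.937 -1.522] F [-0.3 -4.3  1. ] M [-0.543  0.139  0.007] op 0.504
shift m [-0.0002 -0.      0.    ] turn [ 1.000e-04  1.600e-03 -4.811e-01]
```

send_rows(
  plan=[
    [[-0.001,0,0],[0,0,0.06],-0.3],
    [[-0.001,0,0],[0,0,0.12],-0.3],
    [[-0.001,0,0],[0,0,0.18],-0.3],
    [[-0.001,0,0],[0,0,0.24],-0.3],
    [[-0.001,0,0],[0,0,0.24],-0.3],
  ],
)

```text
clock: 6.28
eef_pos: [596.8, -40.2, 151.0]
tcp_rot: [3.141, 0.001, 1.216]
contact_force: [0.5, -0.6, 2.0]
opening: 0.507
```

```bash
python3 go.py 597 -39.6 151 1.937
```

```text
t 6.28 tcp [596.8 -40.2 151. ] rpy [3.1412e+00 1.1000e-03 1.2162e+00] q [-6.900e-02  4.250e-01  1.779e+00 -1.000e-03  9.370e-01 -1.284e+00] F [ 0.5 -0.6  2. ] M [-0.082  0.029  0.161] op 0.507
shift m [ 0.0006 -0.      0.    ] turn [-0.      0.0012 -0.7208]
```

send_rows(
  plan=[
    [[0,0,0],[0,0,0.08],-0.3],
    [[0,0,0],[0,0,0.16],-0.3],
    [[0,0,0],[0,0,0.24],-0.3],
    [[0,0,0],[0,0,0.32],-0.3],
    [[0,0,0],[0,0,0.32],-0.3],
  ],
)

```text
clock: 6.7
eef_pos: [596.5, -40.8, 151.0]
tcp_rot: [3.141, 0.002, 0.896]
contact_force: [-2.8, -6.3, 2.2]
opening: 0.507
```

```bash
python3 go.py 597 -40 151 1.937
```

```text
t 6.7 tcp [596.5 -40.8 151. ] rpy [3.1408e+00 2.2000e-03 8.9610e-01] q [-0.07   0.425  1.779 -0.003  0.938 -0.964] F [-2.8 -6.3  2.2] M [-0.973  0.321  0.235] op 0.507
shift m [ 0.001  -0.0001  0.    ] turn [-4.0000e-04  2.4000e-03 -1.0409e+00]
```

send_rows(
  plan=[
    [[0,0,0],[0,0,0.08],-0.3],
    [[0,0,0],[0,0,0.16],-0.3],
    [[0,0,0],[0,0,0.24],-0.3],
    [[0,0,0],[0,0,0.3],-0.3],
    [[0,0,0],[0,0,0.3],-0.3],
  ],
)

```text
clock: 7.12
eef_pos: [595.8, -41.4, 151.0]
tcp_rot: [3.14, 0.004, 0.597]
contact_force: [-2.4, -5.5, 3.7]
opening: 0.504
```

```bash
python3 go.py 597 -40 151 1.937
```

```text
t 7.12 tcp [595.8 -41.4 151. ] rpy [3.1402 0.0035 0.5969] q [-0.07   0.425  1.78  -0.004  0.939 -0.665] F [-2.4 -5.5  3.7] M [-0.914  0.424  0.122] op 0.504
shift m [ 0.0018 -0.0005 -0.    ] turn [-1.1000e-03  3.9000e-03 -1.3401e+00]
```

send_rows(
  plan=[
    [[0.0011,-0.0007,0],[-0.001,0.003,0.02],-0.3],
    [[0.0011,-0.0007,0],[-0.001,0.003,0.04],-0.3],
    [[0.0011,-0.0007,0],[-0.001,0.003,0.05],-0.3],
    [[0.0011,-0.0007,0],[-0.001,0.003,0.05],-0.3],
    [[0.0011,-0.0007,0],[-0.001,0.003,0.05],-0.3],
  ],
)

```text
clock: 7.53
eef_pos: [595.7, -41.4, 151.0]
tcp_rot: [3.138, 0.002, 0.552]
contact_force: [-3.6, -9.3, 4.4]
opening: 0.504
```

```bash
python3 go.py 596.3 -40.0 151 1.937
```

```text
t 7.53 tcp [595.7 -41.4 151. ] rpy [3.1382e+00 2.5000e-03 5.5160e-01] q [-0.07   0.424  1.781 -0.005  0.936 -0.618] F [-3.6 -9.3  4.4] M [-1.371  0.624  0.135] op 0.504
shift m [ 0.0012 -0.0009  0.    ] turn [ 1.1000e-03  4.4000e-03 -1.3854e+00]
```

Run:
```python
import numpy as np
D=np.array([[1.937,596.9,-38.2],[1.816,596.9,-38.4],[1.7865,597,-38.5],[1.6975,597,-38.8],[1.456,597,-39.4],[1.216,596.8,-40.2],[.896,596.5,-40.8],[.597,595.8,-41.4],[.552,595.7,-41.4]])
A=[];b=[]
for y,X,Y in D:
    c,s=np.cos(y),np.sin(y);A+=[[1,0,c,-s],[0,1,s,c]];b+=[X,Y]
r=np.linalg.lstsq(np.array(A),np.array(b),rcond=None);print(r[0],r[1],(np.array(A)@r[0]-b).round(2))
```

```text
[ 5.94297895e+02 -3.91023940e+01 -2.52400537e-02 -2.73297620e+00] [0.04499806] [-0.04  0.05  0.06 -0.06 -0.03 -0.04  0.01  0.02  0.01 -0.04  0.05  0.12
 -0.08 -0.03  0.01  0.02  0.01 -0.04]
```

Fitting TCP vs. yaw gives the dial axis at (594.3, −39.1), with the TCP 2.7 mm off it along tool +y. From now on I'll include the matching arc shift.

send_rows(
  plan=[
    [[-0.0001,0,0],[0.001,0.003,0.03],-0.3],
    [[-0.0002,0,0],[0.001,0.003,0.06],-0.3],
    [[-0.0003,0,0],[0.001,0.003,0.1],-0.3],
    [[-0.0003,0,0],[0.001,0.003,0.12],-0.3],
    [[-0.0003,0,0],[0.001,0.003,0.12],-0.3],
  ],
)

```text
clock: 7.95
eef_pos: [595.3, -41.7, 151.0]
tcp_rot: [3.139, -0.001, 0.433]
contact_force: [-0.2, -3.5, 3.0]
opening: 0.506
```

```bash
cat > s.py <<'E'
import numpy as np
from rig import status
s=status.sense();y=s["tcp_rot"][2];p=s["eef_pos"]
# axis position now relative to nominal, target offset
t=np.array([594.3+2.73*np.sin(y),-39.1-2.73*np.cos(y)]);d=t-p[:2]
X=np.array([np.cos(y),np.sin(y)]);Y=np.array([np.sin(y),-np.cos(y)])
print("t %.2f turned %.2f deg phase %.2f  tcp %s rp %s F %s M %s op %.3f  fix_tool_mm %.2f %.2f"%(s["clock"],np.degrees(1.937-y),np.degrees(1.937-y)%18,p.round(1),s["tcp_rot"][:2].round(4),s["contact_force"].round(1),s["wrist_torque"].round(3),s["opening"],d@X,d@Y), "q6 %.3f eff6 %.3f"%(s["qpos"][5],s["joint_efforts"][5]))
E
python3 s.py
```

```text
t 7.95 turned 86.20 deg phase 14.20  tcp [595.3 -41.7 151. ] rp [ 3.1391e+00 -6.0000e-04] F [-0.2 -3.5  3. ] M [-0.599  0.293 -0.047] op 0.506  fix_tool_mm 0.17 -0.06 q6 -0.503 eff6 0.369
```

send_rows(
  plan=[
    [[0,0,0],[0,0,0.02],-0.3],
    [[0,0,0],[0,0,0.035],-0.3],
    [[0,0,0],[0,0,0.035],-0.3],
    [[0,0,0],[0,0,0.035],-0.3],
    [[0,0,0],[0,0,0.035],-0.3],
  ],
)

```text
clock: 8.37
eef_pos: [595.3, -41.8, 151.0]
tcp_rot: [3.139, -0.001, 0.398]
contact_force: [-0.3, -4.2, 1.6]
opening: 0.505
```

```bash
python3 s.py
```

```text
t 8.37 turned 88.18 deg phase 16.18  tcp [595.3 -41.8 151. ] rp [ 3.1391e+00 -5.0000e-04] F [-0.3 -4.2  1.6] M [-0.684  0.424 -0.061] op 0.505  fix_tool_mm 0.15 -0.10 q6 -0.468 eff6 -0.058
```

send_rows(
  plan=[
    [[0,0,0],[0,0,0.02],-0.3],
    [[0,0,0],[0,0,0.035],-0.3],
    [[0,0,0],[0,0,0.035],-0.3],
    [[0,0,0],[0,0,0.035],-0.3],
    [[0,0,0],[0,0,0.035],-0.3],
  ],
)

```text
clock: 8.78
eef_pos: [595.2, -41.8, 151.0]
tcp_rot: [3.139, -0.0, 0.363]
contact_force: [-1.4, -4.1, 3.4]
opening: 0.507
```

```bash
python3 s.py
```

```text
t 8.78 turned 90.17 deg phase 0.17  tcp [595.2 -41.8 151. ] rp [ 3.1392e+00 -5.0000e-04] F [-1.4 -4.1  3.4] M [-0.71   0.532 -0.083] op 0.507  fix_tool_mm 0.10 -0.09 q6 -0.433 eff6 -0.120
```

send_rows(
  plan=[
    [[0,0,0],[0,0,0.02],-0.3],
    [[0,0,0],[0,0,0.035],-0.3],
    [[0,0,0],[0,0,0.035],-0.3],
    [[0,0,0],[0,0,0.035],-0.3],
    [[0,0,0],[0,0,0.035],-0.3],
  ],
)

```text
clock: 9.2
eef_pos: [595.1, -41.8, 151.0]
tcp_rot: [3.139, -0.0, 0.328]
contact_force: [-2.1, -3.9, 4.1]
opening: 0.505
```

```bash
python3 s.py
```

```text
t 9.20 turned 92.18 deg phase 2.18  tcp [595.1 -41.8 151. ] rp [ 3.1392e+00 -3.0000e-04] F [-2.1 -3.9  4.1] M [-0.765  0.645 -0.144] op 0.505  fix_tool_mm 0.13 -0.10 q6 -0.398 eff6 -0.133
```

send_rows(
  plan=[
    [[0,0,0],[0,0,0.02],-0.3],
    [[0,0,0],[0,0,0.035],-0.3],
    [[0,0,0],[0,0,0.035],-0.3],
    [[0,0,0],[0,0,0.035],-0.3],
    [[0,0,0],[0,0,0.035],-0.3],
  ],
)

```text
clock: 9.62
eef_pos: [595.0, -41.8, 151.0]
tcp_rot: [3.139, -0.0, 0.292]
contact_force: [-2.7, -4.9, 4.3]
opening: 0.505
```

```bash
python3 s.py
```

```text
t 9.62 turned 94.23 deg phase 4.23  tcp [595.  -41.8 151. ] rp [ 3.1392e+00 -2.0000e-04] F [-2.7 -4.9  4.3] M [-0.68   0.606  0.038] op 0.505  fix_tool_mm 0.11 -0.10 q6 -0.362 eff6 0.076
```

send_rows(
  plan=[
    [[0,0,0],[0,0,0.02],-0.3],
    [[0,0,0],[0,0,0.035],-0.3],
    [[0,0,0],[0,0,0.035],-0.3],
    [[0,0,0],[0,0,0.035],-0.3],
    [[0,0,0],[0,0,0.035],-0.3],
  ],
)

```text
clock: 10.03
eef_pos: [594.9, -41.8, 151.0]
tcp_rot: [3.139, -0.0, 0.257]
contact_force: [-2.8, -4.4, 4.3]
opening: 0.503
```

```bash
python3 s.py
```

```text
t 10.03 turned 96.27 deg phase 6.27  tcp [594.9 -41.8 151. ] rp [ 3.1391e+00 -1.0000e-04] F [-2.8 -4.4  4.3] M [-0.632  0.549  0.262] op 0.503  fix_tool_mm 0.09 -0.07 q6 -0.327 eff6 0.278
```

send_rows(
  plan=[
    [[0,0,0],[0,0,0.02],-0.3],
    [[0,0,0],[0,0,0.035],-0.3],
    [[0,0,0],[0,0,0.035],-0.3],
    [[0,0,0],[0,0,0.035],-0.3],
    [[0,0,0],[0,0,0.035],-0.3],
  ],
)

```text
clock: 10.45
eef_pos: [594.8, -41.9, 151.0]
tcp_rot: [3.139, 0.0, 0.22]
contact_force: [-2.4, -3.5, 4.7]
opening: 0.507
```

```bash
python3 s.py
```

```text
t 10.45 turned 98.35 deg phase 8.35  tcp [594.8 -41.9 151. ] rp [3.1391 0.    ] F [-2.4 -3.5  4.7] M [-0.677  0.65  -0.052] op 0.507  fix_tool_mm 0.11 -0.10 q6 -0.290 eff6 0.013
```

send_rows(
  plan=[
    [[0,0,0],[0,0,0.02],-0.3],
    [[0,0,0],[0,0,0.035],-0.3],
    [[0,0,0],[0,0,0.035],-0.3],
    [[0,0,0],[0,0,0.035],-0.3],
    [[0,0,0],[0,0,0.035],-0.3],
  ],
)

```text
clock: 10.87
eef_pos: [594.7, -41.9, 151.0]
tcp_rot: [3.139, 0.0, 0.184]
contact_force: [-3.0, -4.4, 5.0]
opening: 0.505
```

```bash
python3 s.py
```

```text
t 10.87 turned 100.44 deg phase 10.44  tcp [594.7 -41.9 151. ] rp [3.1392e+00 2.0000e-04] F [-3.  -4.4  5. ] M [-0.739  0.634 -0.038] op 0.505  fix_tool_mm 0.15 -0.09 q6 -0.254 eff6 0.023
```

send_rows(
  plan=[
    [[0,0,0],[0,0,0.04],-0.3],
    [[-0.0002,0,0],[0,0,0.08],-0.3],
    [[-0.0003,0,0],[0,0,0.12],-0.3],
    [[-0.0003,0,0],[0,0,0.12],-0.3],
    [[-0.0003,0,0],[0,0,0.12],-0.3],
  ],
)

```text
clock: 11.28
eef_pos: [594.4, -41.9, 151.0]
tcp_rot: [3.139, -0.0, 0.064]
contact_force: [-3.1, -4.0, 5.1]
opening: 0.504
```

```bash
python3 s.py
```

```text
t 11.28 turned 107.30 deg phase 17.30  tcp [594.4 -41.9 151. ] rp [ 3.1392e+00 -1.0000e-04] F [-3.1 -4.   5.1] M [-0.707  0.526 -0.11 ] op 0.504  fix_tool_mm 0.11 -0.10 q6 -0.134 eff6 0.154
```

send_rows(
  plan=[
    [[0,0,0],[0,0,0.02],-0.3],
    [[0,0,0],[0,0,0.035],-0.3],
    [[0,0,0],[0,0,0.035],-0.3],
    [[0,0,0],[0,0,0.035],-0.3],
    [[0,0,0],[0,0,0.035],-0.3],
  ],
)

```text
clock: 11.7
eef_pos: [594.3, -42.0, 151.0]
tcp_rot: [3.139, 0.0, 0.029]
contact_force: [-1.2, -4.4, 2.5]
opening: 0.508
```

```bash
python3 s.py
```

```text
t 11.70 turned 109.32 deg phase 1.32  tcp [594.3 -42.  151. ] rp [3.1392e+00 1.0000e-04] F [-1.2 -4.4  2.5] M [-0.731  0.559 -0.108] op 0.508  fix_tool_mm 0.13 -0.12 q6 -0.099 eff6 -0.117
```

send_rows(
  plan=[
    [[0,0,0],[0,0,0.02],-0.3],
    [[0,0,0],[0,0,0.035],-0.3],
    [[0,0,0],[0,0,0.035],-0.3],
    [[0,0,0],[0,0,0.035],-0.3],
    [[0,0,0],[0,0,0.035],-0.3],
  ],
)

```text
clock: 12.12
eef_pos: [594.2, -41.9, 151.0]
tcp_rot: [3.139, 0.0, -0.006]
contact_force: [-2.8, -4.9, 4.0]
opening: 0.506
```

```bash
python3 s.py
```

```text
t 12.12 turned 111.33 deg phase 3.33  tcp [594.2 -41.9 151. ] rp [3.1393e+00 1.0000e-04] F [-2.8 -4.9  4. ] M [-0.689  0.61  -0.017] op 0.506  fix_tool_mm 0.10 -0.09 q6 -0.064 eff6 -0.028
```

send_rows(
  plan=[
    [[0,0,0],[0,0,0.01],-0.3],
    [[0,0,0],[0,0,0.026],-0.3],
    [[0,0,0],[0,0,0.026],-0.3],
    [[0,0,0],[0,0,0.026],-0.3],
    [[0,0,0],[0,0,0.026],-0.3],
  ],
)

```text
clock: 12.53
eef_pos: [594.1, -41.9, 151.0]
tcp_rot: [3.139, 0.0, -0.032]
contact_force: [-2.6, -4.2, 3.8]
opening: 0.507
```

```bash
python3 s.py
```

```text
t 12.53 turned 112.83 deg phase 4.83  tcp [594.1 -41.9 151. ] rp [3.1392e+00 2.0000e-04] F [-2.6 -4.2  3.8] M [-0.616  0.586  0.115] op 0.507  fix_tool_mm 0.09 -0.12 q6 -0.038 eff6 0.139
```

send_rows(
  plan=[
    [[0,0,0],[0,0,0.01],-0.3],
    [[0,0,0],[0,0,0.026],-0.3],
    [[0,0,0],[0,0,0.026],-0.3],
    [[0,0,0],[0,0,0.026],-0.3],
    [[0,0,0],[0,0,0.026],-0.3],
  ],
)

```text
clock: 12.95
eef_pos: [594.0, -41.9, 151.0]
tcp_rot: [3.139, 0.0, -0.058]
contact_force: [-2.8, -4.7, 4.7]
opening: 0.507
```

```bash
python3 s.py
```

```text
t 12.95 turned 114.30 deg phase 6.30  tcp [594.  -41.9 151. ] rp [3.139e+00 3.000e-04] F [-2.8 -4.7  4.7] M [-0.536  0.601  0.326] op 0.507  fix_tool_mm 0.09 -0.11 q6 -0.012 eff6 0.336
```

send_rows(
  plan=[
    [[0,0,0],[0,0,0.008],-0.3],
    [[0,0,0],[0,0,0.014],-0.3],
    [[0,0,0],[0,0,0.014],-0.3],
    [[0,0,0],[0,0,0.014],-0.3],
    [[0,0,0],[0,0,0.014],-0.3],
  ],
)

```text
clock: 13.37
eef_pos: [594.0, -41.9, 151.0]
tcp_rot: [3.139, 0.0, -0.071]
contact_force: [-2.5, -4.8, 3.6]
opening: 0.507
```

```bash
python3 s.py
```

```text
t 13.37 turned 115.07 deg phase 7.07  tcp [594.  -41.9 151. ] rp [3.1388e+00 3.0000e-04] F [-2.5 -4.8  3.6] M [-0.52   0.562  0.422] op 0.507  fix_tool_mm 0.07 -0.11 q6 0.002 eff6 0.445
```

send_rows(
  plan=[
    [[0,0,0],[0,0,0.008],-0.3],
    [[0,0,0],[0,0,0.014],-0.3],
    [[0,0,0],[0,0,0.014],-0.3],
    [[0,0,0],[0,0,0.014],-0.3],
    [[0,0,0],[0,0,0.014],-0.3],
  ],
)

```text
clock: 13.78
eef_pos: [593.9, -41.9, 151.0]
tcp_rot: [3.139, 0.0, -0.085]
contact_force: [-2.9, -3.8, 3.7]
opening: 0.504
```

```bash
python3 s.py
```

```text
t 13.78 turned 115.86 deg phase 7.86  tcp [593.9 -41.9 151. ] rp [3.1387e+00 5.0000e-04] F [-2.9 -3.8  3.7] M [-0.562  0.635  0.341] op 0.504  fix_tool_mm 0.11 -0.10 q6 0.016 eff6 0.374
```

send_rows(
  plan=[
    [[0,0,0],[0,0,0.008],-0.3],
    [[0,0,0],[0,0,0.014],-0.3],
    [[0,0,0],[0,0,0.014],-0.3],
    [[0,0,0],[0,0,0.014],-0.3],
    [[0,0,0],[0,0,0.014],-0.3],
  ],
)

```text
clock: 14.2
eef_pos: [593.9, -41.9, 151.0]
tcp_rot: [3.139, 0.0, -0.099]
contact_force: [-2.9, -4.4, 3.5]
opening: 0.506
```

```bash
python3 s.py
```

```text
t 14.20 turned 116.64 deg phase 8.64  tcp [593.9 -41.9 151. ] rp [3.1385e+00 4.0000e-04] F [-2.9 -4.4  3.5] M [-0.483  0.652  0.495] op 0.506  fix_tool_mm 0.08 -0.08 q6 0.030 eff6 0.487
```

Torque has climbed to about 0.5 N·m where the previous click had already dropped off. This is the end stop, six clicks from the start. Now turning back.

send_rows(
  plan=[
    [[0,0,0],[0,0,-0.03],-0.3],
    [[0.0001,0,0],[0,0,-0.06],-0.3],
    [[0.0002,0,0],[0,0,-0.08],-0.3],
    [[0.0002,0,0],[0,0,-0.08],-0.3],
    [[0.0002,0,0],[0,0,-0.08],-0.3],
  ],
)

```text
clock: 14.62
eef_pos: [594.1, -41.9, 151.0]
tcp_rot: [3.139, 0.001, -0.019]
contact_force: [-3.0, -4.5, 4.1]
opening: 0.501
```

```bash
python3 s.py
```

```text
t 14.62 turned 112.07 deg phase 4.07  tcp [594.1 -41.9 151. ] rp [3.1385e+00 7.0000e-04] F [-3.  -4.5  4.1] M [-0.68   0.513  0.141] op 0.501  fix_tool_mm 0.10 -0.09 q6 -0.050 eff6 0.047
```

send_rows(
  plan=[
    [[0,0,0],[0,0,-0.02],-0.3],
    [[0.0001,0,0],[0,0,-0.04],-0.3],
    [[0.0001,0,0],[0,0,-0.04],-0.3],
    [[0.0001,0,0],[0,0,-0.04],-0.3],
    [[0.0001,0,0],[0,0,-0.04],-0.3],
  ],
)

```text
clock: 15.03
eef_pos: [594.3, -41.9, 151.0]
tcp_rot: [3.139, 0.001, 0.021]
contact_force: [-3.2, -4.5, 3.8]
opening: 0.503
```

```bash
python3 s.py
```

```text
t 15.03 turned 109.80 deg phase 1.80  tcp [594.3 -41.9 151. ] rp [3.1386e+00 7.0000e-04] F [-3.2 -4.5  3.8] M [-0.717  0.573 -0.164] op 0.503  fix_tool_mm 0.10 -0.09 q6 -0.090 eff6 -0.169
```

send_rows(
  plan=[
    [[0,0,0],[0,0,-0.02],-0.3],
    [[0.0001,0,0],[0,0,-0.04],-0.3],
    [[0.0001,0,0],[0,0,-0.04],-0.3],
    [[0.0001,0,0],[0,0,-0.04],-0.3],
    [[0.0001,0,0],[0,0,-0.04],-0.3],
  ],
)

```text
clock: 15.45
eef_pos: [594.4, -41.9, 151.0]
tcp_rot: [3.139, 0.001, 0.061]
contact_force: [-2.4, -4.2, 3.7]
opening: 0.508
```

```bash
python3 s.py
```

```text
t 15.45 turned 107.51 deg phase 17.51  tcp [594.4 -41.9 151. ] rp [3.1386e+00 8.0000e-04] F [-2.4 -4.2  3.7] M [-0.663  0.577 -0.037] op 0.508  fix_tool_mm 0.08 -0.09 q6 -0.130 eff6 -0.032
```

send_rows(
  plan=[
    [[0,0,0],[0,0,-0.02],-0.3],
    [[0.0001,0,0],[0,0,-0.04],-0.3],
    [[0.0001,0,0],[0,0,-0.04],-0.3],
    [[0.0001,0,0],[0,0,-0.04],-0.3],
    [[0.0001,0,0],[0,0,-0.04],-0.3],
  ],
)

```text
clock: 15.87
eef_pos: [594.5, -41.9, 151.0]
tcp_rot: [3.139, 0.001, 0.101]
contact_force: [-2.6, -3.5, 2.7]
opening: 0.505
```

```bash
python3 s.py
```

```text
t 15.87 turned 105.21 deg phase 15.21  tcp [594.5 -41.9 151. ] rp [3.1385e+00 9.0000e-04] F [-2.6 -3.5  2.7] M [-0.641  0.548  0.012] op 0.505  fix_tool_mm 0.10 -0.09 q6 -0.170 eff6 0.008
```

send_rows(
  plan=[
    [[0,0,0],[0,0,-0.02],-0.3],
    [[0.0001,0,0],[0,0,-0.04],-0.3],
    [[0.0001,0,0],[0,0,-0.04],-0.3],
    [[0.0001,0,0],[0,0,-0.04],-0.3],
    [[0.0001,0,0],[0,0,-0.04],-0.3],
  ],
)

```text
clock: 16.28
eef_pos: [594.6, -41.9, 151.0]
tcp_rot: [3.139, 0.001, 0.141]
contact_force: [-2.0, -5.0, 2.6]
opening: 0.507
```

```bash
python3 s.py
```

```text
t 16.28 turned 102.93 deg phase 12.93  tcp [594.6 -41.9 151. ] rp [3.1386e+00 1.1000e-03] F [-2.  -5.   2.6] M [-0.656  0.577 -0.032] op 0.507  fix_tool_mm 0.11 -0.08 q6 -0.209 eff6 -0.064
```

send_rows(
  plan=[
    [[0.0001,0,0],[0,0,-0.04],-0.3],
    [[0.0002,0,0],[0,0,-0.08],-0.3],
    [[0.0002,0,0],[0,0,-0.1],-0.3],
    [[0.0002,0,0],[0,0,-0.1],-0.3],
    [[0.0002,0,0],[0,0,-0.1],-0.3],
  ],
)

```text
clock: 16.7
eef_pos: [594.9, -41.9, 151.0]
tcp_rot: [3.139, 0.001, 0.24]
contact_force: [-0.3, -4.2, 2.2]
opening: 0.509
```

```bash
python3 s.py
```

```text
t 16.70 turned 97.25 deg phase 7.25  tcp [594.9 -41.9 151. ] rp [3.1386e+00 1.1000e-03] F [-0.3 -4.2  2.2] M [-0.674  0.312  0.097] op 0.509  fix_tool_mm 0.11 -0.09 q6 -0.308 eff6 -0.010
```

send_rows(
  plan=[
    [[0,0,0],[0,0,-0.02],-0.3],
    [[0.0001,0,0],[0,0,-0.035],-0.3],
    [[0.0001,0,0],[0,0,-0.035],-0.3],
    [[0.0001,0,0],[0,0,-0.035],-0.3],
    [[0.0001,0,0],[0,0,-0.035],-0.3],
  ],
)

```text
clock: 17.12
eef_pos: [595.0, -41.8, 151.0]
tcp_rot: [3.139, 0.001, 0.274]
contact_force: [-0.6, -4.0, 2.3]
opening: 0.503
```

```bash
python3 s.py
```

```text
t 17.12 turned 95.26 deg phase 5.26  tcp [595.  -41.8 151. ] rp [3.1386e+00 1.3000e-03] F [-0.6 -4.   2.3] M [-0.618  0.392  0.094] op 0.503  fix_tool_mm 0.09 -0.09 q6 -0.343 eff6 0.076
```

send_rows(
  plan=[
    [[0,0,0],[0,0,-0.02],-0.3],
    [[0.0001,0,0],[0,0,-0.035],-0.3],
    [[0.0001,0,0],[0,0,-0.035],-0.3],
    [[0.0001,0,0],[0,0,-0.035],-0.3],
    [[0.0001,0,0],[0,0,-0.035],-0.3],
  ],
)

```text
clock: 17.53
eef_pos: [595.1, -41.8, 151.0]
tcp_rot: [3.139, 0.001, 0.309]
contact_force: [-2.7, -4.3, 3.2]
opening: 0.506
```

```bash
python3 s.py
```

```text
t 17.53 turned 93.27 deg phase 3.27  tcp [595.1 -41.8 151. ] rp [3.1387e+00 1.3000e-03] F [-2.7 -4.3  3.2] M [-0.675  0.415  0.037] op 0.506  fix_tool_mm 0.08 -0.11 q6 -0.378 eff6 -0.019
```

send_rows(
  plan=[
    [[0,0,0],[0,0,-0.02],-0.3],
    [[0.0001,0,0],[0,0,-0.035],-0.3],
    [[0.0001,0,0],[0,0,-0.035],-0.3],
    [[0.0001,0,0],[0,0,-0.035],-0.3],
    [[0.0001,0,0],[0,0,-0.035],-0.3],
  ],
)

```text
clock: 17.95
eef_pos: [595.1, -41.8, 151.0]
tcp_rot: [3.139, 0.002, 0.344]
contact_force: [-2.3, -2.5, 3.2]
opening: 0.505
```

```bash
python3 s.py
```

```text
t 17.95 turned 91.27 deg phase 1.27  tcp [595.1 -41.8 151. ] rp [3.1388e+00 1.5000e-03] F [-2.3 -2.5  3.2] M [-0.642  0.457 -0.21 ] op 0.505  fix_tool_mm 0.11 -0.07 q6 -0.413 eff6 -0.219
```

send_rows(
  plan=[
    [[0,0,0],[0,0,-0.02],-0.3],
    [[0.0001,0,0],[0,0,-0.035],-0.3],
    [[0.0001,0,0],[0,0,-0.035],-0.3],
    [[0.0001,0,0],[0,0,-0.035],-0.3],
    [[0.0001,0,0],[0,0,-0.035],-0.3],
  ],
)

```text
clock: 18.37
eef_pos: [595.2, -41.8, 151.0]
tcp_rot: [3.139, 0.002, 0.379]
contact_force: [-2.2, -4.3, 3.2]
opening: 0.503
```

```bash
python3 s.py
```

```text
t 18.37 turned 89.26 deg phase 17.26  tcp [595.2 -41.8 151. ] rp [3.1388e+00 1.7000e-03] F [-2.2 -4.3  3.2] M [-0.611  0.335 -0.08 ] op 0.503  fix_tool_mm 0.12 -0.08 q6 -0.447 eff6 -0.082
```

send_rows(
  plan=[
    [[0,0,0],[0,0,-0.02],-0.3],
    [[0.0001,0,0],[0,0,-0.035],-0.3],
    [[0.0001,0,0],[0,0,-0.035],-0.3],
    [[0.0001,0,0],[0,0,-0.035],-0.3],
    [[0.0001,0,0],[0,0,-0.035],-0.3],
  ],
)

```text
clock: 18.78
eef_pos: [595.3, -41.7, 151.0]
tcp_rot: [3.139, 0.002, 0.414]
contact_force: [-1.4, -3.3, 2.8]
opening: 0.507
```

```bash
python3 s.py
```

```text
t 18.78 turned 87.26 deg phase 15.26  tcp [595.3 -41.7 151. ] rp [3.1388e+00 1.7000e-03] F [-1.4 -3.3  2.8] M [-0.564  0.374 -0.066] op 0.507  fix_tool_mm 0.12 -0.10 q6 -0.482 eff6 0.012
```

send_rows(
  plan=[
    [[0.0002,0,0],[0,0,-0.06],-0.3],
    [[0.0004,0,0],[0,0,-0.12],-0.3],
    [[0.0005,0,0],[0,0,-0.18],-0.3],
    [[0.0005,0,0],[0,0,-0.18],-0.3],
    [[0.0005,0,0],[0,0,-0.18],-0.3],
  ],
)

```text
clock: 19.2
eef_pos: [595.8, -41.5, 151.0]
tcp_rot: [3.139, 0.002, 0.592]
contact_force: [-1.7, -4.1, 4.3]
opening: 0.504
```

```bash
python3 s.py
```

```text
t 19.20 turned 77.04 deg phase 5.04  tcp [595.8 -41.5 151. ] rp [3.1392e+00 2.2000e-03] F [-1.7 -4.1  4.3] M [-0.38   0.333  0.146] op 0.504  fix_tool_mm 0.08 -0.05 q6 -0.660 eff6 -0.198
```

send_rows(
  plan=[
    [[0,0,0],[0,0,-0.02],-0.3],
    [[0.0001,0,0],[0,0,-0.035],-0.3],
    [[0.0001,0,0],[0,0,-0.035],-0.3],
    [[0.0001,0,0],[0,0,-0.035],-0.3],
    [[0.0001,0,0],[0,0,-0.035],-0.3],
  ],
)

```text
clock: 19.62
eef_pos: [595.9, -41.4, 151.0]
tcp_rot: [3.139, 0.002, 0.627]
contact_force: [-2.2, -3.6, 2.6]
opening: 0.504
```

```bash
python3 s.py
```

```text
t 19.62 turned 75.06 deg phase 3.06  tcp [595.9 -41.4 151. ] rp [3.1393e+00 2.3000e-03] F [-2.2 -3.6  2.6] M [-0.568  0.349  0.065] op 0.504  fix_tool_mm 0.11 -0.06 q6 -0.695 eff6 -0.025
```

send_rows(
  plan=[
    [[0,0,0],[0,0,-0.02],-0.3],
    [[0.0001,0,0],[0,0,-0.035],-0.3],
    [[0.0001,0,0],[0,0,-0.035],-0.3],
    [[0.0001,0,0],[0,0,-0.035],-0.3],
    [[0.0001,0,0],[0,0,-0.035],-0.3],
  ],
)

```text
clock: 20.03
eef_pos: [595.9, -41.4, 151.0]
tcp_rot: [3.139, 0.002, 0.662]
contact_force: [-1.7, -3.7, 2.0]
opening: 0.507
```

```bash
python3 s.py
```

```text
t 20.03 turned 73.07 deg phase 1.07  tcp [595.9 -41.4 151. ] rp [3.1394e+00 2.4000e-03] F [-1.7 -3.7  2. ] M [-0.694  0.412 -0.255] op 0.507  fix_tool_mm 0.10 -0.05 q6 -0.729 eff6 -0.240
```

send_rows(
  plan=[
    [[0,0,0],[0,0,-0.02],-0.3],
    [[0.0001,0,0],[0,0,-0.035],-0.3],
    [[0.0001,0,0],[0,0,-0.035],-0.3],
    [[0.0001,0,0],[0,0,-0.035],-0.3],
    [[0.0001,0,0],[0,0,-0.035],-0.3],
  ],
)

```text
clock: 20.45
eef_pos: [596.1, -41.3, 151.0]
tcp_rot: [3.139, 0.002, 0.697]
contact_force: [-1.6, -3.9, 2.8]
opening: 0.504
```

```bash
python3 s.py
```

```text
t 20.45 turned 71.06 deg phase 17.06  tcp [596.1 -41.3 151. ] rp [3.1394e+00 2.4000e-03] F [-1.6 -3.9  2.8] M [-0.647  0.335 -0.097] op 0.504  fix_tool_mm 0.06 -0.08 q6 -0.764 eff6 -0.043
```

Left notch 2 at about 72°, exactly as predicted. Next is notch 3 near 57°.

send_rows(
  plan=[
    [[0.0002,0,0],[0,0,-0.06],-0.3],
    [[0.0004,0,0],[0,0,-0.12],-0.3],
    [[0.0006,0,0],[0,0,-0.18],-0.3],
    [[0.0006,0,0],[0,0,-0.22],-0.3],
    [[0.0006,0,0],[0,0,-0.22],-0.3],
  ],
)

```text
clock: 20.87
eef_pos: [596.5, -40.8, 151.0]
tcp_rot: [3.14, 0.003, 0.919]
contact_force: [-1.3, -2.3, 2.3]
opening: 0.503
```

```bash
python3 s.py
```

```text
t 20.87 turned 58.35 deg phase 4.35  tcp [596.5 -40.8 151. ] rp [3.14e+00 2.70e-03] F [-1.3 -2.3  2.3] M [-0.422  0.262  0.165] op 0.503  fix_tool_mm 0.04 -0.06 q6 -0.986 eff6 -0.631
```

send_rows(
  plan=[
    [[0,0,0],[0,0,-0.02],-0.3],
    [[0.0001,0,0],[0,0,-0.05],-0.3],
    [[0.0001,0,0],[0,0,-0.05],-0.3],
    [[0.0001,0,0],[0,0,-0.05],-0.3],
    [[0.0001,0,0],[0,0,-0.05],-0.3],
  ],
)

```text
clock: 21.28
eef_pos: [596.6, -40.7, 151.0]
tcp_rot: [3.14, 0.003, 0.968]
contact_force: [-1.7, -3.3, 2.2]
opening: 0.502
```

```bash
python3 s.py
```

```text
t 21.28 turned 55.55 deg phase 1.55  tcp [596.6 -40.7 151. ] rp [3.1402e+00 2.8000e-03] F [-1.7 -3.3  2.2] M [-0.629  0.36  -0.23 ] op 0.502  fix_tool_mm 0.07 -0.05 q6 -1.034 eff6 -0.195
```

send_rows(
  plan=[
    [[0,0,0],[0,0,-0.02],-0.3],
    [[0.0001,0,0],[0,0,-0.035],-0.3],
    [[0.0001,0,0],[0,0,-0.035],-0.3],
    [[0.0001,0,0],[0,0,-0.035],-0.3],
    [[0.0001,0,0],[0,0,-0.035],-0.3],
  ],
)

```text
clock: 21.7
eef_pos: [596.6, -40.7, 151.0]
tcp_rot: [3.14, 0.003, 1.002]
contact_force: [-0.8, -2.7, 2.7]
opening: 0.506
```

```bash
python3 s.py
```

```text
t 21.70 turned 53.55 deg phase 17.55  tcp [596.6 -40.7 151. ] rp [3.1402e+00 2.9000e-03] F [-0.8 -2.7  2.7] M [-0.511  0.263 -0.017] op 0.506  fix_tool_mm 0.07 -0.07 q6 -1.069 eff6 -0.081
```

Left notch 3. Notch 4 should be at about 39°.

send_rows(
  plan=[
    [[0.0002,0,0],[0,0,-0.06],-0.3],
    [[0.0004,0,0],[0,0,-0.12],-0.3],
    [[0.0006,0,0],[0,0,-0.18],-0.3],
    [[0.0006,0,0],[0,0,-0.22],-0.3],
    [[0.0006,0,0],[0,0,-0.22],-0.3],
  ],
)

```text
clock: 22.12
eef_pos: [596.9, -40.1, 151.0]
tcp_rot: [3.141, 0.003, 1.224]
contact_force: [-2.2, -3.1, 3.1]
opening: 0.504
```

```bash
python3 s.py
```

```text
t 22.12 turned 40.82 deg phase 4.82  tcp [596.9 -40.1 151. ] rp [3.141e+00 3.000e-03] F [-2.2 -3.1  3.1] M [-0.234  0.267  0.205] op 0.504  fix_tool_mm 0.00 -0.07 q6 -1.290 eff6 -0.602
```

send_rows(
  plan=[
    [[0,0,0],[0,0,-0.02],-0.3],
    [[0.0001,0,0],[0,0,-0.03],-0.3],
    [[0.0001,0,0],[0,0,-0.03],-0.3],
    [[0.0001,0,0],[0,0,-0.03],-0.3],
    [[0.0001,0,0],[0,0,-0.03],-0.3],
  ],
)

```text
clock: 22.53
eef_pos: [596.9, -40.0, 151.0]
tcp_rot: [3.141, 0.003, 1.254]
contact_force: [-2.3, -3.6, 3.5]
opening: 0.504
```

```bash
python3 s.py
```

```text
t 22.53 turned 39.14 deg phase 3.14  tcp [596.9 -40.  151. ] rp [3.1411e+00 3.1000e-03] F [-2.3 -3.6  3.5] M [-0.499  0.344  0.012] op 0.504  fix_tool_mm 0.01 -0.06 q6 -1.319 eff6 0.011
```

Torque reads about zero at 39.1°, 72° back from the stop notch: the dial sits in the fourth click. Releasing.

send_rows(
  plan=[
    [[0,0,0],[0,0,0],0.1],
    [[0,0,0],[0,0,0],0.3],
    [[0,0,0],[0,0,0],0.6],
    [[0,0,0],[0,0,0],0.9],
    [[0,0,0],[0,0,0],0.9],
  ],
)

```text
clock: 22.95
eef_pos: [597.0, -39.8, 150.9]
tcp_rot: [3.141, 0.003, 1.254]
contact_force: [-0.8, -0.1, -0.4]
opening: 0.951
```

```bash
python3 s.py
```

```text
t 22.95 turned 39.14 deg phase 3.14  tcp [597.  -39.8 150.9] rp [3.1411e+00 2.9000e-03] F [-0.8 -0.1 -0.4] M [ 0.02   0.056 -0.013] op 0.951  fix_tool_mm -0.16 -0.06 q6 -1.319 eff6 0.002
```

send_rows(
  plan=[
    [[0,0,-0.015],[0,0,0],0.9],
    [[0,0,-0.035],[0,0,0],0.9],
    [[0,0,-0.06],[0,0,0],0.9],
    [[0,0,-0.085],[0,0,0],0.9],
    [[0,0,-0.1],[0,0,0],0.9],
  ],
)

```text
clock: 23.37
eef_pos: [597.9, -39.5, 253.5]
tcp_rot: [3.139, 0.002, 1.254]
contact_force: [0.2, -0.4, 0.2]
opening: 0.951
```

send_rows(
  plan=[
    [[0,0,-0.01],[0,0,0],0.9],
    [[0,0,-0.02],[0,0,0],0.9],
    [[0,0,-0.02],[0,0,0],0.9],
    [[0,0,-0.02],[0,0,0],0.9],
    [[0,0,-0.02],[0,0,0],0.9],
  ],
)

```text
clock: 23.78
eef_pos: [597.3, -39.4, 272.4]
tcp_rot: [3.14, 0.002, 1.254]
contact_force: [-0.1, -1.4, 0.3]
opening: 0.95
```

```bash
python3 s.py
python3 - <<'E'
from rig import viewer
import cv2
a=viewer.grab_frame("scene");cv2.imwrite("pics/z_scene.png",a[:,:,::-1])
o=cv2.imread("pics/a_scene.png");d=cv2.absdiff(o,a[:,:,::-1]).max(2)>30
print([(n,int(d[y:y+h,x:x+w].sum())) for n,x,y,w,h in [("bottle",170,190,35,65),("box",450,280,35,42),("loupe",440,325,35,35),("mount",135,278,30,25),("dial",262,228,35,30)]])
E
```

```text
t 23.78 turned 39.14 deg phase 3.14  tcp [597.3 -39.4 272.4] rp [3.1402e+00 2.5000e-03] F [-0.1 -1.4  0.3] M [ 0.018 -0.001  0.006] op 0.950  fix_tool_mm -0.68 -0.19 q6 -1.320 eff6 0.000
[('bottle', 0), ('box', 0), ('loupe', 0), ('mount', 0), ('dial', 7)]
```

View pics/z_scene.png

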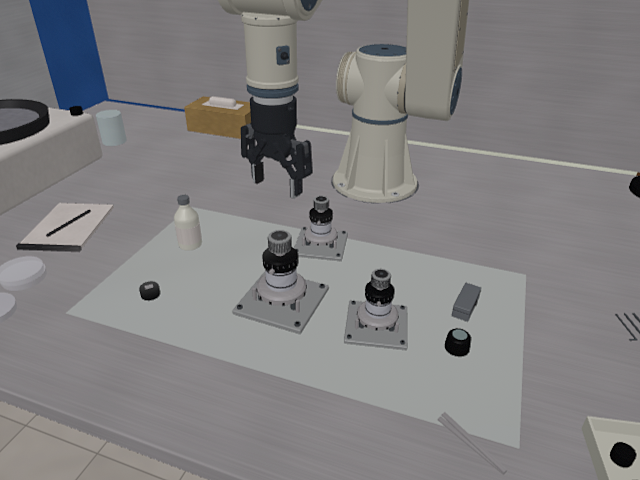

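The gripper is clear above the dial (280,240), and the bottle, box, disc and loupe show no change. Handing in.

```bash
python3 -c "
from rig import job
print(job.sign_off())"
```

```text
the job is handed in; nothing more can be done
None
```

I turned the large fixture's dial clockwise until it met the end stop, then turned it back four clicks and let go. The job is handed in at about 24 s of the 72 s allowed.

- **End stop:** The stop came at six clicks clockwise from the start. Torque there rose to about 0.5 N·m and stayed above 0.3 for over a second. The highest torque I read on an ordinary click was about 0.26, and the strain limit is about 0.85.
- **Four clicks back:** On the way back I felt the dial leave the zero notch and notches 1, 2 and 3, about 18° apart. I stopped in the next notch, 72° from the zero notch, where the torque read about zero (0.01 N·m).
- **Release:** After opening and lifting the gripper, the contact force was about zero. In the before and after pictures, the bottle, slide box, disc and loupe had not moved.

**Off-centre grip:** The two cameras disagreed by 2–3 mm on the dial's position, so I gripped it about 2.7 mm off-centre. I corrected for this by moving the tool on a matching arc. Side forces peaked at about 10 N and the grip did not slip at the stop.

**Not checked directly:** The dial has no mark and the specimen reading cannot tell the clicks. The count therefore rests on the torque and the turn angle, not on sight.

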